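# Clamp the plaster mould on the board with the eccentric cam

## Task

Get the plaster press mould ready for work on the clamping board: push it flat against the long fence and slide it along until its end is fully home on the end stop. Then turn the eccentric cam by its handle until the lobe bears firmly on the side of the mould and holds it square against the fence, without using brute force on it. Leave the wax tin, the sanding block and the clay slab alone.

Things in the scene. Friction and masses are not known exactly. Their poses are not given: they have to be found in the camera images.
- clamp_board: plywood clamping board fixed on the bench, 210 mm (x) by 320 mm (y), 18 mm thick; origin centre of underside, z up. Wooden fence, 24 mm high above the board, along its far (+x) edge, inner face at x = +80 mm. Wooden end stop, 24 mm high, at its right (-y) end, inner face at y = -130 mm, from x = -29 to +79 mm. The left (+y) end is open.
- home_corner (a point): inner corner between fence and end stop, on the board's top, at x = +80, y = -130 mm in the board's frame. With the mould home in this corner the mould's centre is at x = +38, y = -70 mm in the board's frame.
- mould: loose plaster press mould: white block 84 mm (its x) by 120 mm (its y) by 30 mm high, round cavity 54 mm wide, 12 mm deep in its top; 0.27 to 0.53 kg. Lies on the board left of the cam, long side roughly along the fence. Origin at the centre of its underside (18 mm above the bench); its x is to point as the board's x (to the fence).
- cam: eccentric cam: aluminium disc of 30 mm radius, 26 mm high, lying on the board, its centre 12 mm off the pivot; a flat dark steel arm on it carries an upright black handle post. Origin on the pivot axis at the board's top, at x = -40, y = -80 mm in the board's frame. A mould that is home stands 36 mm from the pivot axis; the lobe reaches 18 to 42 mm from it.
- cam_turn (a joint): turn of the cam, rad, growing clockwise seen from above, 0 to 2.7. Handle direction from the pivot is 260 deg minus this turn, disc centre 170 deg minus it (counter-clockwise from the board's +x). So the handle swings from the right towards the robot, then left. Starts at 0 to 0.7; about 1.9 when the lobe meets a mould that is home. Stiff (0.15 N m), stays where left; locks itself when tight.
- cam_pivot (a point): on the pivot axis of the cam, 55 mm above the bench
- cam_handle (a point): in the upright handle post (22 mm diameter), 68 mm from the pivot axis, 83 mm above the bench; the post stands free from 55 to 105 mm above the bench, the arm under it lies 47 to 55 mm above the bench
- wax_tin: round tin, 71 mm wide, 35 mm high, on the bench left of the board; leave alone; origin at the centre of its underside
- sanding_block: brown sanding block 101 x 62 x 31 mm on the bench right of the board; leave alone; origin at the centre of its underside
- clay_slab: clay slab 99 x 65 x 14 mm on the bench left of the board, further from the robot than the wax tin; leave alone; origin at the centre of its underside

How it is judged:
By the outcome, as a careful person would: the job done as asked, in the order asked, and still so for the second after the job is handed in, with the robot touching nothing.
It also fails if it takes over 72 s, if anything falls off the work surface, if the arm or the gripper's body presses on something with over 40 N, if the wrist force passes 120 N, or if a joint passes its speed limit or range.

## Robot

A 7-joint arm with a two-finger parallel gripper is mounted at the origin on a cart in front of the work surface, level with it; the furniture and walls round the work are solid. World frame = base frame: x ahead of the robot, y to its left, z up, the work surface at z = 0. Lengths are in m, angles in rad, forces in N, time in s.
With the tool pointing down it reaches from about 0.4 to 0.875 m from the base axis. Payload 6.5 kg.
Tool frame: the origin (TCP) lies at the very end of the fingers, on their centre line; the grasp point (between the pads) lies arm.hold_point_z behind it (arm.hold_point_z is the distance from the TCP to the grasp point, in m); z points along the fingers, y is the direction in which the jaws open and shut (so a half turn about z gives the same grasp; the last joint's range is limited). The gripper opens to 85 mm and grips with 20 to 120 N. Pads are 22 mm wide; open, the fingers measure 114 mm over their backs; the gripper's body (76 mm by 85 mm) begins 54 mm behind the grasp point. The pads swing forward as they close: fully open they stand 13 mm farther back than shut.
Start: joints at [1.176, 0.536, -0.004, 1.538, 0.003, 1.067, -0.071], TCP at [0.21, -0.615, 0.207] pointing down, gripper open.
Joint ranges: [-2.7, 2.7], [-0.37, 2.16], [-1.27, 1.26], [0.24, 2.4], [-1.31, 4.45], [0.19, 1.91], [-2.76, 2.76]. Speed limits (rad/s): [2.39, 2.39, 3.14, 3.14, 3.14, 3.14, 3.14].

## Interface

Orientations are given as [roll, pitch, yaw] about the fixed x, y, z axes, in that order (R = Rz(yaw) Ry(pitch) Rx(roll)).
In Python, from workcell import sensors, get_image, sign_off, arm gives the robot as it stands.
- The arm moves only by the tool move_arm, never from a script. Its argument "increments" is a list of rows, each a list of 7 numbers: the shift along the tool's x, y, z in mm, then the turn, a rotation vector about the tool's x, y, z in rad, then the opening, from 0 (shut) to 1 (fully open). In form: [[dx, dy, dz, ax, ay, az, gripper], ...]. A call has exactly 8 rows; each row is the pose to reach, as a shift and turn from the pose commanded when the call began, along the tool's axes at that moment; what a row does not reach only later rows make up. A row lasts 1/8 s, in which the tool goes at most 62.5 mm and 10.7 degrees, less where a joint would pass 70% of its speed; a pose out of reach is approached as far as the arm can. A call with a gripper value outside its range is refused whole. The fingers move at their own pace and stop on an object; "newtons" is the grip in N (left out, the last holds). Time passes only in rows, so rows that repeat a pose let the fingers close, or fill a call up. It gives the time, the measured TCP pose, the force and the opening at its end, in the units of the state.
- sensors.get_obs(): the state, without advancing time (a new reading comes with each control period).
- get_image(name): name is "scene" or "top" or "wrist"; returns a dict with "color" (420x560x3 uint8, blue, green, red), "range_z" (420x560 float32, m along the optical axis (not along the pixel's ray), 0 where there is no reading), "fx", "fy", "cx", "cy" (pixels), "dist_coeffs" ([k1, k2, p1, p2, k3] as OpenCV has them; the pictures are not rectified), "camera_from_world" (4x4, takes a point from world to camera coordinates). Camera axes: x right, y down, z forward; pixel columns grow to the right and rows downward; lengths in m; the calibration is good to about 2 mm. A picture is of the moment at which its call begins.
- sign_off(): hands the job in, once; it reports no verdict.
The state is a dict: "time_s": time; "joint_positions": joint angles; "joint_velocities": joint speeds; "joint_efforts": joint torques, N m; "position": TCP position; "eef_rot": TCP orientation; "contact_force": force on the tool from outside, world axes, zero at the start; "ft_torque": the same for the moment, N m; "finger_gap": opening from 0.0 (shut) to 1.0 (fully open).
Only numpy, scipy, OpenCV 4.12 (cv2) and the standard library are available. Lean on these libraries where they do the work, as an engineer would, in place of code of your own. Each camera call takes 0.05 s, during which the arm holds its last target.

## Working session

There is one attempt and no reset: what is moved stays moved. The work goes in short steps, Python scripts to look and compute and a tool call to move; the robot and the scene stay as the last step left them, time stands still between calls to the robot, and variables do not carry over. Pictures are saved under pics/ and viewed, and the job is handed in when it is done.

Besides the shell and the picture viewer there is one more tool, called after "Emit:" as name(argument=value, ...) on one line, values as JSON. move_arm: Moves the arm, as the interface text tells. Its arguments: {"type":"object","properties":{"increments":{"type":"array"},"newtons":{"type":"number"}},"required":["increments"]}

```bash
mkdir -p pics; ls
python3 - <<'E'
from workcell import sensors,get_image,arm
import cv2,numpy as np
o=sensors.get_obs(); print({k:np.round(v,3).tolist() for k,v in o.items()}, arm.hold_point_z)
for n in ("scene","top"):
    im=get_image(n); cv2.imwrite(f"pics/{n}0.png",im["color"]); np.savez(f"{n}0.npz",**im)
    print(n,im["fx"],im["cx"],im["cy"],im["dist_coeffs"],np.round(im["camera_from_world"],3).tolist())
E
```

```text
pics
{'time_s': 0.0, 'joint_positions': [1.176, 0.537, -0.004, 1.539, 0.003, 1.067, -0.071], 'joint_velocities': [-0.0, -0.0, -0.001, 0.0, -0.001, -0.002, -0.0], 'joint_efforts': [0.0, -58.341, 1.049, -25.91, 0.012, 0.009, 0.0], 'position': [0.21, -0.615, 0.207], 'eef_rot': [-3.14, 0.0, 0.329], 'contact_force': [-0.232, -0.543, 0.455], 'ft_torque': [-0.021, -0.008, -0.031], 'finger_gap': 0.997} 0.0187
scene 475.81473737242067 275.4790930102928 204.6008962381468 [-0.10006626  0.          0.          0.          0.        ] [[-0.813, -0.582, -0.006, 0.512], [-0.345, 0.49, -0.801, 0.249], [0.468, -0.649, -0.599, 1.022], [0.0, 0.0, 0.0, 1.0]]
top 482.7512561686826 277.0244862500112 212.23604679502157 [-0.00240255  0.          0.          0.          0.        ] [[0.018, -1.0, -0.006, 0.051], [-0.995, -0.017, -0.098, 0.587], [0.098, 0.008, -0.995, 1.279], [0.0, 0.0, 0.0, 1.0]]
```

View pics/top0.png

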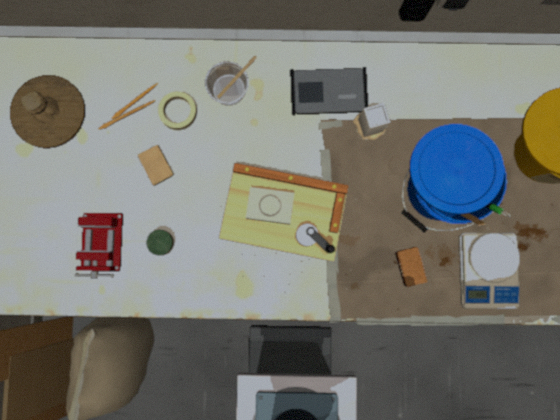

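View pics/scene0.png

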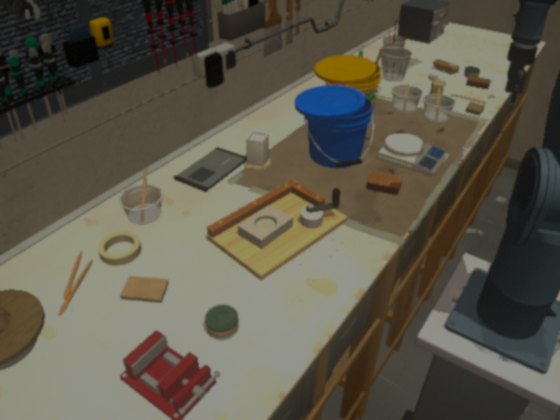

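```bash
cat > h.py <<'E'
import cv2,numpy as np
def K(im): return np.array([[im["fx"],0,im["cx"]],[0,im["fy"],im["cy"]],[0,0,1]],float)
def ray(im,px,z):
    "pixels -> world xy on plane z"
    p=cv2.undistortPoints(np.asarray(px,float).reshape(-1,1,2),K(im),np.asarray(im["dist_coeffs"],float)).reshape(-1,2)
    T=np.asarray(im["camera_from_world"]); R=T[:3,:3]; c=-R.T@T[:3,3]
    d=np.c_[p,np.ones(len(p))]@R
    return c+d*((z-c[2])/d[:,2])[:,None]
def proj(im,P):
    T=np.asarray(im["camera_from_world"],float)
    r,_=cv2.Rodrigues(T[:3,:3]); return cv2.projectPoints(np.asarray(P,float).reshape(-1,1,3),r,T[:3,3],K(im),np.asarray(im["dist_coeffs"],float))[0].reshape(-1,2)
E
python3 - <<'E'
from h import *
im=np.load("top0.npz"); c=im["color"][150:280,205:365]
cv2.imwrite("pics/topz.png",cv2.resize(c,None,fx=5,fy=5,interpolation=cv2.INTER_CUBIC)[:600])
E
```

```text
(no output)
```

View pics/topz.png

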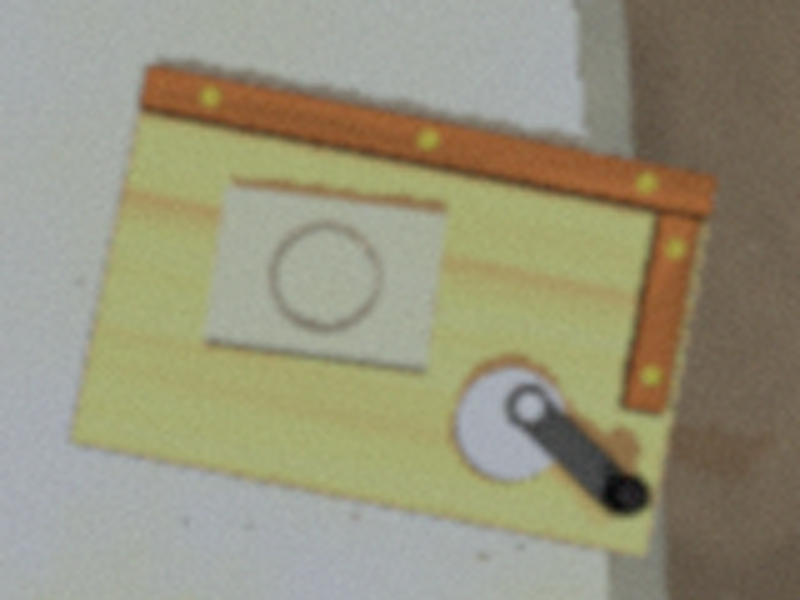

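Run:
```python
from h import *
im=np.load("top0.npz")
def W(pts,z): return ray(im,(np.array(pts,float)-2)/5+[205,150],z)
# board: near corners z .018, fence outer top corners z .042
n=W([[72,440],[648,553]],.018); f=W([[150,65],[715,177]],.042)
print("near",n.round(4),"far",f.round(4), np.linalg.norm(n[0]-n[1]),np.linalg.norm(n-f,axis=1))
a=[np.degrees(np.arctan2(*(p[0]-p[1])[[1,0]]))-90 for p in (n,f)]; print("yaw",a)
ctr=(n.mean(0)+f.mean(0))/2; print("ctr",ctr)
y=np.radians(np.mean(a)); R=np.array([[np.cos(y),-np.sin(y)],[np.sin(y),np.cos(y)]])
B=lambda P:((P[:,:2]-ctr[:2])@R*1000).round(1)
print("piv",B(W([[529,406]],.058)),"handle",B(W([[627,488]],.105)))
m=W([[222,184],[445,208],[425,370],[205,342]],.048)
print("mould",m.round(4).tolist(),B(m), B(m.mean(0)[None]))
print("edges deg",[np.degrees(np.arctan2(*(m[i]-m[j])[[1,0]])) for i,j in((0,1),(3,2),(0,3),(1,2))])
print("fence inner", B(W([[141,107],[655,210]],.042)),"stop inner",B(W([[655,212],[626,405]],.042)))
print("centers", m.mean(0))
for nm,(u,v) in dict(tin=(160,241),sand=(411,266)).items(): print(nm,ray(im,[[u,v]],.03).round(3))
```

```text
near [[ 0.5155  0.2178  0.018 ]
 [ 0.4599 -0.0957  0.018 ]] far [[ 0.7184  0.1784  0.042 ]
 [ 0.6622 -0.1279  0.042 ]] 0.31839824582201753 [0.20807904 0.20625437]
yaw [np.float64(-10.06977404079224), np.float64(-10.40897106236558)]
ctr [0.58898869 0.04317253 0.03      ]
piv [[-39.6 -79.5]] handle [[ -74.1 -133.6]]
mould [[0.653, 0.1374, 0.048], [0.642, 0.0175, 0.048], [0.5547, 0.027, 0.048], [0.5677, 0.1445, 0.048]] [[ 46.2 104.1]
 [ 56.7 -15.8]
 [-30.8 -22. ]
 [-39.   96. ]] [[ 8.3 40.6]]
edges deg [np.float64(84.7590208604727), np.float64(83.70925901811644), np.float64(-4.751569982028624), np.float64(-6.155798900318487)]
fence inner [[  79.8  156.2]
 [  78.5 -126.9]] stop inner [[  77.4 -127.1]
 [ -27.9 -131. ]]
centers [0.60435915 0.08162206 0.048     ]
tin [[0.503 0.375 0.03 ]]
sand [[ 0.448 -0.3    0.03 ]]
```

```bash
cat >> h.py <<'E'
YB=-0.1785; CB=np.array([0.589,0.0432])
def b2w(x,y): 
    c,s=np.cos(YB),np.sin(YB); return CB+np.array([c*x-s*y,s*x+c*y])/1000
def w2b(p):
    c,s=np.cos(YB),np.sin(YB); d=(np.asarray(p)[...,:2]-CB)*1000
    return d@np.array([[c,-s],[s,c]])
def inc(cmd,tgt):
    "cmd,tgt=(x,y,z,yaw), tool down -> dx,dy,dz mm, az"
    d=np.array(tgt[:3])-np.array(cmd[:3]); c,s=np.cos(cmd[3]),np.sin(cmd[3])
    return np.round([1000*(c*d[0]+s*d[1]),1000*(s*d[0]-c*d[1]),-1000*d[2],-(tgt[3]-cmd[3])],3)
def cur():
    from workcell import sensors
    o=sensors.get_obs(); return o
E
python3 - <<'E'
from h import *
o=cur(); c=[*o["position"],o["eef_rot"][2]]; print(c)
p=b2w(-70,41); print(p,inc(c,[*p,.2,YB]))
E
```

```text
[np.float64(0.20968319181051817), np.float64(-0.6146115274194883), np.float64(0.20668657416514175), np.float64(0.3288989256031061)]
[0.52739192 0.09597731] [ 5.3020e+02 -5.6988e+02  6.6870e+00  5.0700e-01]
```

Emit:
move_arm(increments=[[30,-30,0,0,0,0,1],[65,-70,0,0,0,0.03,1],[102,-110,0,0,0,0.06,1],[140,-150,0,0,0,0.1,1],[175,-190,0,0,0,0.13,1],[210,-228,0,0,0,0.16,1],[245,-265,0,0,0,0.2,1],[265,-285,0,0,0,0.2,1]])

```text
time_s: 1.1
position: [0.3693, -0.2571, 0.2073]
eef_rot: [-3.141, 0.0, 0.131]
contact_force: [0.9, -1.1, 0.1]
finger_gap: 1.001
```

Run:
```python
from h import *
o=cur(); c=[*o["position"],o["eef_rot"][2]]; print(c,o["joint_positions"],o["contact_force"])
p=b2w(-70,41); print(p,inc(c,[*p,.2,YB]))
```

```text
[np.float64(0.369346263971174), np.float64(-0.2571121000452654), np.float64(0.20734068423610386), np.float64(0.13141802878556508)] [ 0.63511848  0.20154236 -0.14288836  2.03720494  0.03560493  0.90570998
 -0.96628833] [ 0.86289579 -1.05705557  0.06408852]
[0.52739192 0.09597731] [ 2.02952e+02 -3.29334e+02  7.34100e+00  3.10000e-01]
```

Emit:
move_arm(increments=[[30,-45,0,0,0,0.05,1],[60,-97,0,0,0,0.1,1],[90,-147,0,0,0,0.15,1],[122,-198,0,0,0,0.2,1],[153,-250,3,0,0,0.25,1],[185,-300,5,0,0,0.3,1],[203,-329,7,0,0,0.31,1],[203,-329,7,0,0,0.31,1]])

```text
time_s: 2.1
position: [0.5277, 0.0959, 0.2]
eef_rot: [-3.14, 0.001, -0.176]
contact_force: [-0.5, -0.2, -0.5]
finger_gap: 0.999
```

Run:
```python
from h import *
from workcell import get_image
im=get_image("wrist"); cv2.imwrite("pics/w1.png",im["color"]); np.savez("w1.npz",**im)
o=cur(); c=[*o["position"],o["eef_rot"][2]]; print(c,o["joint_positions"].round(2),w2b(o["position"]))
```

```text
[np.float64(0.5273327777031364), np.float64(0.09340296656569748), np.float64(0.19992504785265594), np.float64(-0.17877597568818127)] [-0.01  0.37 -0.32  1.83  0.14  0.96 -2.13] [-69.60111763  38.45606041]
```

View pics/w1.png

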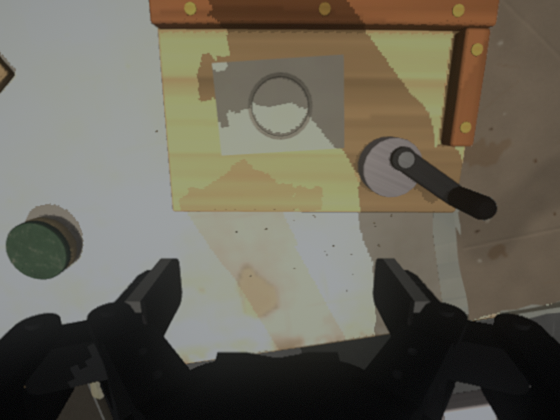

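Run:
```python
from h import *
im=np.load("w1.npz")
def B(p,z): return w2b(ray(im,p,z)).round(1).tolist()
print("mould",B([[213,63],[343,57],[344,148],[221,155]],.048))
print("near corners",B([[174,211],[455,211]],.018))
print("fence inner",B([[160,27],[466,27]],.042),"stop",B([[466,28],[453,143]],.042))
print("piv",B([[403,160]],.056),"handle",B([[483,206]],.105))
```

```text
mould [[45.4, 100.8], [50.7, -17.7], [-31.2, -23.1], [-38.3, 97.1]]
near corners [[-104.4, 158.0], [-103.7, -159.0]]
fence inner [[76.9, 148.7], [78.0, -129.9]] stop [[77.2, -130.0], [-26.4, -132.6]]
piv [[-41.7, -78.9]] handle [[-73.9, -132.2]]
```

Emit:
move_arm(increments=[[0,0,40,0,0,0,1],[0,0,90,0,0,0,1],[0,0,130,0,0,0,1],[0,0,160,0,0,0,1],[0,0,172,0,0,0,1],[0,0,177,0,0,0,1],[0,0,177,0,0,0,1],[0,0,177,0,0,0,1]])

```text
time_s: 3.15
position: [0.5285, 0.0925, 0.0245]
eef_rot: [-3.141, -0.002, -0.181]
contact_force: [0.3, -0.4, -0.8]
finger_gap: 1.0
```

Run:
```python
from h import *
from workcell import get_image
im=get_image("wrist"); cv2.imwrite("pics/w2.png",im["color"])
o=cur(); print(w2b(o["position"]),o["position"],o["eef_rot"],o["contact_force"])
```

```text
[-68.34350395  37.8554868 ] [0.52846378 0.09258864 0.02442695] [-3.14101616e+00 -1.59846826e-03 -1.81267443e-01] [-0.06509874  0.58418498  0.37883326]
```

View pics/w2.png

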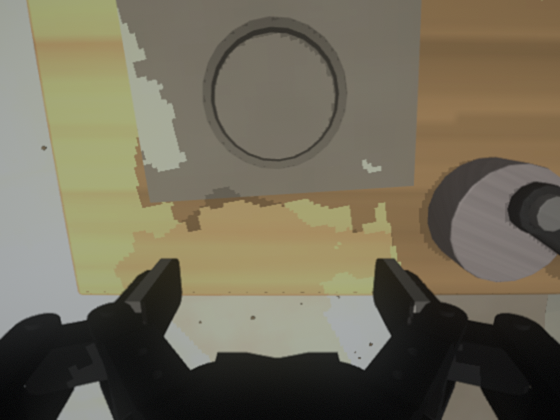

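Emit:
move_arm(increments=[[7,0,0,0,0,0,1],[14,0,0,0,0,0,1],[19,0,0,0,0,0,1],[24,0,0,0,0,0,1],[29,0,0,0,0,0,1],[34,0,0,0,0,0,1],[38,0,0,0,0,0,1],[42,0,0,0,0,0,1]])

```text
time_s: 4.2
position: [0.5692, 0.0849, 0.0235]
eef_rot: [3.142, 0.0, -0.181]
contact_force: [0.4, -0.2, -0.5]
finger_gap: 1.002
```

Run:
```python
from h import *
from workcell import get_image
im=get_image("wrist"); cv2.imwrite("pics/w3.png",im["color"])
o=cur(); print(w2b(o["position"]),o["position"],o["eef_rot"],o["contact_force"])
```

```text
[-26.19730581  37.45914024] [0.56986995 0.08471538 0.02356331] [-3.14149154e+00 -6.48203831e-04 -1.81482138e-01] [ 0.84502126 -0.28794148  0.27122576]
```

View pics/w3.png

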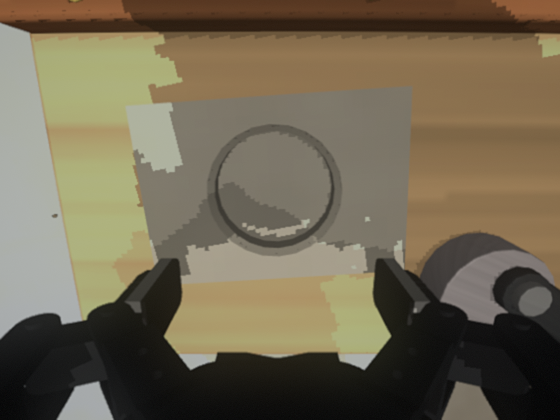

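Run:
```python
from h import *
from workcell import get_image
im=get_image("wrist"); np.savez("w3.npz",**im)
B=lambda p,z: w2b(ray(im,p,z)).round(1).tolist()
print("mould",B([[126,106],[411,87],[404,275],[155,285]],.048))
print("fence inner",B([[30,33],[500,32]],.042))
o=cur(); P=o["position"]
r=im["range_z"]
for u,v in [(165,270),(390,270),(178,300),(378,300),(165,262)]: 
    d=r[v,u]; T=im["camera_from_world"]; n=cv2.undistortPoints(np.array([[[u,v]]],float),K(im),np.array(im["dist_coeffs"],float))[0,0]
    X=T[:3,:3].T@(np.array([n[0]*d,n[1]*d,d])-T[:3,3]); print(u,v,d,w2b(X).round(1),X[2])
```

```text
mould [[46.2, 102.3], [53.4, -17.6], [-33.1, -23.4], [-38.1, 98.7]]
fence inner [[76.3, 142.2], [75.9, -55.5]]
165 270 0.12597533 [-16.   82.2] 0.07610440837336449
390 270 0.12478741 [-15.7  -5.1] 0.07723885537630833
178 300 0.13922682 [-34.5  81.3] 0.06751938635370523
378 300 0.13564622 [-32.8  -3.8] 0.0707430031350889
165 262 0.13228366 [-15.7  84.4] 0.06947329692878214
```

Run:
```python
from h import *
im=np.load("w3.npz"); r=im["range_z"]
P=cur()["position"]; print(P)
c=w2b(P)
for dx in(-11,11):
  for dy in (-57,-42.5,42.5,57):
    p=b2w(c[0]+dx,c[1]+dy); print(dx,dy,[proj(im,[[*p,P[2]+h]]).round(0).tolist()[0] for h in (0,.013,.04,.06)])
T=im["camera_from_world"]; print("cam",w2b((-T[:3,:3].T@T[:3,3])), (-T[:3,:3].T@T[:3,3])[2])
print(r[255:300:4,165].round(3)); print(r[255:300:4,390].round(3))
```

```text
[0.56950195 0.08479019 0.0235069 ]
-11 -57 [[380.0, 262.0], [388.0, 272.0], [407.0, 300.0], [427.0, 328.0]]
-11 -42.5 [[354.0, 262.0], [360.0, 273.0], [375.0, 301.0], [390.0, 329.0]]
-11 42.5 [[204.0, 262.0], [198.0, 273.0], [184.0, 301.0], [170.0, 329.0]]
-11 57 [[178.0, 263.0], [171.0, 273.0], [152.0, 301.0], [133.0, 329.0]]
11 -57 [[383.0, 225.0], [391.0, 233.0], [413.0, 255.0], [435.0, 277.0]]
11 -42.5 [[357.0, 225.0], [363.0, 233.0], [379.0, 255.0], [396.0, 277.0]]
11 42.5 [[201.0, 226.0], [195.0, 234.0], [180.0, 256.0], [164.0, 278.0]]
11 57 [[175.0, 226.0], [167.0, 234.0], [146.0, 256.0], [125.0, 278.0]]
cam [41.30507232 38.42818856] 0.19088706648775747
[0.153 0.135 0.132 0.128 0.124 0.    0.122 0.123 0.123 0.124 0.121 0.123]
[0.153 0.135 0.132 0.128 0.125 0.122 0.121 0.122 0.122 0.121 0.121 0.122]
```

Emit:
move_arm(increments=[[0,0,-15,0,0,0,1],[-10,0,-25,0,0,0,1],[-30,0,-25,0,0,0,0.5],[-48,0,-25,0,0,0,0],[-48,0,-25,0,0,0,0],[-48,0,-25,0,0,0,0],[-48,0,-25,0,0,0,0],[-48,0,-25,0,0,0,0]], newtons=40)

```text
time_s: 5.3
position: [0.5223, 0.0935, 0.0485]
eef_rot: [-3.141, -0.0, -0.182]
contact_force: [-0.2, 0.1, 0.1]
finger_gap: -0.001
```

Run:
```python
from h import *
from workcell import get_image
im=get_image("wrist"); cv2.imwrite("pics/w4.png",im["color"]); np.savez("w4.npz",**im)
o=cur(); P=o["position"];c=w2b(P); print(c,P,o["contact_force"])
for dx in(-11,0,11):
    p=b2w(c[0]+dx,c[1]); print(dx,[proj(im,[[*p,P[2]+h]]).round(0).tolist()[0] for h in (0,.013,.04,.06)])
print(im["range_z"][180:300:6,278].round(3))
```

```text
[-74.7641078   37.62220379] [0.52210377 0.09349907 0.04841477] [-0.14800227 -0.67489777 -0.08257295]
-11 [[279.0, 262.0], [279.0, 273.0], [279.0, 301.0], [280.0, 329.0]]
0 [[279.0, 244.0], [279.0, 253.0], [279.0, 278.0], [280.0, 304.0]]
11 [[279.0, 225.0], [279.0, 233.0], [279.0, 255.0], [280.0, 278.0]]
[0.2   0.201 0.201 0.203 0.204 0.204 0.206 0.207 0.208 0.208 0.211 0.212
 0.143 0.136 0.13  0.127 0.121 0.115 0.117 0.117]
```

View pics/w4.png

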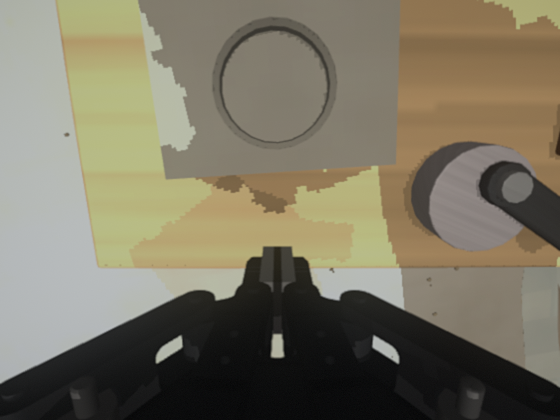

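Run:
```python
from h import *
im=np.load("w4.npz"); T=im["camera_from_world"]; P=cur()["position"]
for u in (266,290):
  for v in range(245,300,5):
    d=float(im["range_z"][v,u]); n=cv2.undistortPoints(np.array([[[u,v]]],float),K(im),np.array(im["dist_coeffs"],float))[0,0]
    X=T[:3,:3].T@(np.array([n[0]*d,n[1]*d,d])-T[:3,3]); print(u,v,round(d,3),(w2b(X)-w2b(P)).round(1),((X[2]-P[2])*1000).round(1))
for n in("scene","top"):
    from workcell import get_image
    s=get_image(n); cv2.imwrite(f"pics/{n}4.png",s["color"]); np.savez(f"{n}4.npz",**s)
    p=proj(s,[P])[0]; print(n,p); 
    if n=="scene":
        x,y=int(p[0]),int(p[1]); cv2.imwrite("pics/s4z.png",cv2.resize(s["color"][y-60:y+60,x-70:x+70],None,fx=5,fy=5))
```

```text
266 245 0.212 [-12.9   8.3] -29.9
266 250 0.144 [10.6  5.9] 33.4
266 255 0.139 [10.6  5.8] 38.8
266 260 0.133 [11.1  5.6] 45.1
266 265 0.13 [10.6  5.4] 48.7
266 270 0.125 [11.   5.3] 54.0
266 275 0.121 [10.7  5.2] 57.4
266 280 0.118 [10.5  5.1] 60.9
266 285 0.113 [11.2  4.9] 65.8
266 290 0.109 [11.5  4.8] 69.7
266 295 0.105 [11.9  4.6] 73.5
290 245 0.212 [-13.   -7.4] -30.0
290 250 0.144 [10.8 -4.7] 34.1
290 255 0.14 [10.3 -4.6] 38.3
290 260 0.134 [10.6 -4.3] 44.1
290 265 0.129 [10.7 -4.2] 49.0
290 270 0.125 [10.7 -4. ] 53.3
290 275 0.121 [10.7 -3.8] 57.4
290 280 0.118 [10.7 -3.7] 61.3
290 285 0.113 [11.2 -3.5] 65.8
290 290 0.108 [12.1 -3.3] 70.8
290 295 0.104 [12.4 -3.1] 74.5
scene [288.61438681 235.51868522]
top [264.37362046 235.41140156]
```

View pics/s4z.png

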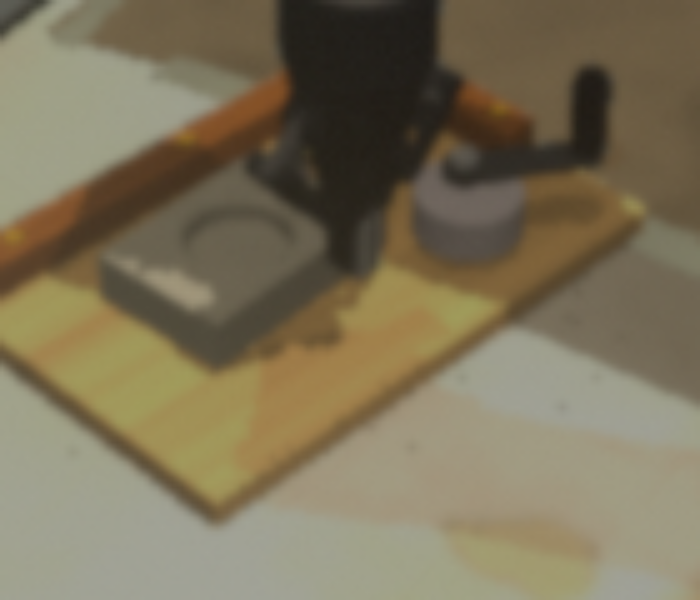

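Emit:
move_arm(increments=[[0,0,8,0,0,0,0],[0,0,16,0,0,0,0],[0,0,20,0,0,0,0],[0,0,22,0,0,0,0],[0,0,24,0,0,0,0],[0,0,25,0,0,0,0],[0,0,25,0,0,0,0],[0,0,25,0,0,0,0]])

```text
time_s: 6.45
position: [0.5219, 0.0936, 0.0236]
eef_rot: [-3.142, -0.0, -0.181]
contact_force: [-0.2, 0.4, 0.0]
finger_gap: -0.002
```

```bash
cat > look.py <<'E'
import sys
from h import *
from workcell import get_image
t=sys.argv[1]; s=get_image("scene"); o=cur(); P=o["position"]
p=proj(s,[P])[0]; x,y=int(p[0]),int(p[1]); x=min(max(x,70),490);y=min(max(y,60),360)
cv2.imwrite(f"pics/s{t}.png",cv2.resize(s["color"][y-60:y+60,x-70:x+70],None,fx=5,fy=5,interpolation=cv2.INTER_CUBIC)); np.savez(f"s{t}.npz",**s)
im=get_image("wrist"); cv2.imwrite(f"pics/w{t}.png",im["color"]); np.savez(f"w{t}.npz",**im)
print("board",w2b(P).round(1),"z",P[2].round(4),"rot",o["eef_rot"].round(3),"F",o["contact_force"].round(1),"q",o["joint_positions"].round(2),"crop off",x-70,y-60)
E
python3 look.py 5
```

```text
board [-75.   37.7] z 0.0236 rot [-3.142 -0.    -0.181] F [-0.3 -0.4 -0.8] q [-0.07  0.63 -0.25  1.95  0.26  0.59 -2.24] crop off 218 183
```

View pics/s5.png

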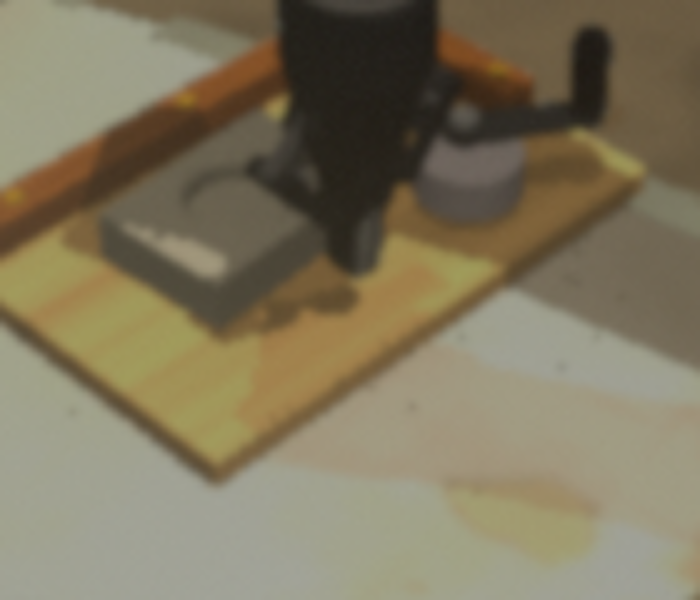

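Emit:
move_arm(increments=[[0,0,1,0,0,0,0],[0,0,2,0,0,0,0],[0,0,3,0,0,0,0],[0,0,4,0,0,0,0],[0,0,5,0,0,0,0],[0,0,6,0,0,0,0],[0,0,7,0,0,0,0],[0,0,7,0,0,0,0]])

```text
time_s: 7.55
position: [0.5217, 0.0935, 0.0164]
eef_rot: [3.142, 0.0, -0.181]
contact_force: [0.1, 0.6, 0.1]
finger_gap: 0.002
```

Emit:
move_arm(increments=[[0,0,1,0,0,0,0],[0,0,2,0,0,0,0],[0,0,3,0,0,0,0],[0,0,4,0,0,0,0],[0,0,5,0,0,0,0],[0,0,6,0,0,0,0],[0,0,6,0,0,0,0],[0,0,6,0,0,0,0]])

```text
time_s: 8.55
position: [0.5218, 0.0936, 0.0105]
eef_rot: [-3.142, -0.0, -0.181]
contact_force: [-0.7, -0.4, 0.8]
finger_gap: -0.0
```

```bash
python3 look.py 6
```

```text
board [-75.1  37.6] z 0.0105 rot [ 3.142  0.    -0.181] F [ 0.  -0.5 -0.3] q [-0.08  0.65 -0.24  1.96  0.27  0.56 -2.25] crop off 218 187
```

View pics/s6.png

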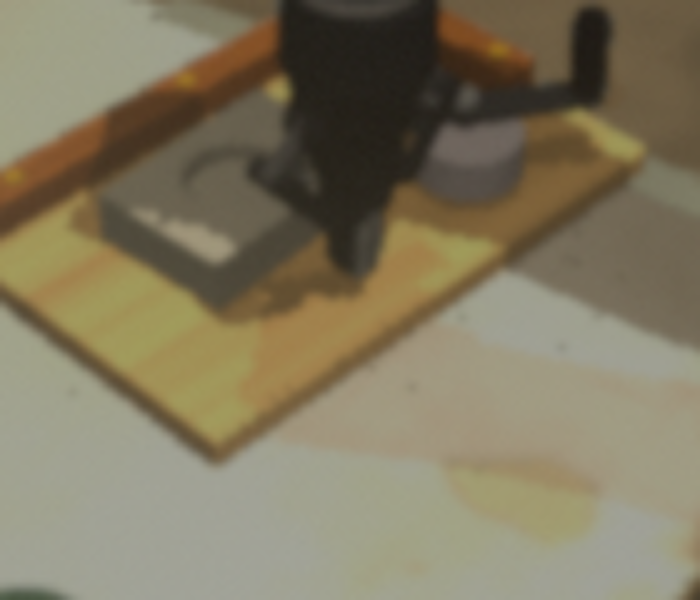

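View pics/w6.png

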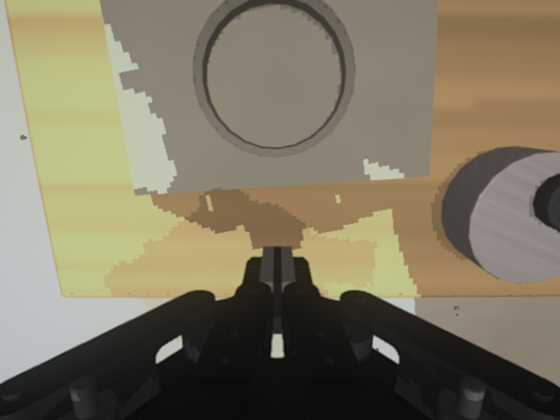

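Run:
```python
from h import *
im=np.load("s6.npz")
for dx in(-11,0,11):
    print(dx,[proj(im,[[*b2w(-75+dx,38),z]]).round(1).tolist()[0] for z in (.0105,.018,.024,.03,.036,.042)])
```

```text
-11 [[291.5, 249.2], [291.6, 246.9], [291.6, 245.1], [291.6, 243.3], [291.7, 241.5], [291.7, 239.7]]
0 [[288.4, 247.1], [288.4, 244.8], [288.5, 243.0], [288.5, 241.2], [288.5, 239.4], [288.5, 237.6]]
11 [[285.3, 245.0], [285.3, 242.8], [285.4, 241.0], [285.4, 239.2], [285.4, 237.4], [285.4, 235.5]]
```

Emit:
move_arm(increments=[[8,-2,0,0,0,0,0],[16,-3,0,0,0,0,0],[24,-3,0,0,0,0,0],[30,-3,0,0,0,0,0],[36,-3,0,0,0,0,0],[42,-3,0,0,0,0,0],[47,-3,0,0,0,0,0],[51,-3,0,0,0,0,0]])

```text
time_s: 9.65
position: [0.5727, 0.0872, 0.0103]
eef_rot: [3.141, 0.0, -0.181]
contact_force: [-1.8, 0.7, -0.5]
finger_gap: -0.001
```

```bash
python3 look.py 7
```

```text
board [-23.2  40.3] z 0.0104 rot [-3.142e+00 -1.000e-03 -1.820e-01] F [-0.4  0.8 -0.8] q [-0.05  0.71 -0.24  1.83  0.26  0.64 -2.2 ] crop off 203 177
```

View pics/w7.png

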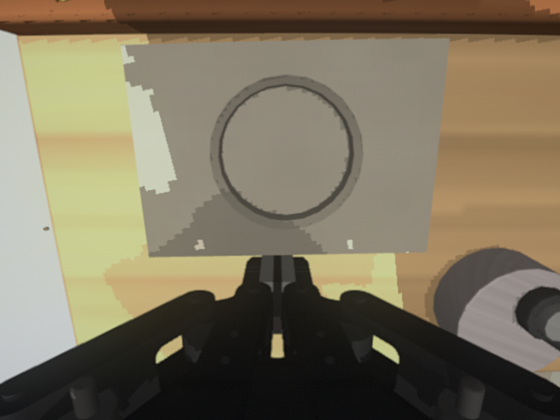

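Emit:
move_arm(increments=[[2,0,0,0,0,0,0],[4,0,0,0,0,0,0],[6,0,0,0,0,0,0],[7,0,0,0,0,0,0],[8,0,0,0,0,0,0],[9,0,0,0,0,0,0],[9,0,0,0,0,0,0],[9,0,0,0,0,0,0]])

```text
time_s: 10.75
position: [0.5815, 0.0857, 0.0105]
eef_rot: [-3.142, -0.0, -0.181]
contact_force: [-0.5, -0.0, -0.3]
finger_gap: 0.001
```

```bash
python3 look.py 8
```

```text
board [-14.9  40.5] z 0.0105 rot [-3.142 -0.    -0.181] F [-2.   0.7 -0. ] q [-0.05  0.72 -0.24  1.81  0.26  0.65 -2.19] crop off 201 176
```

View pics/w8.png

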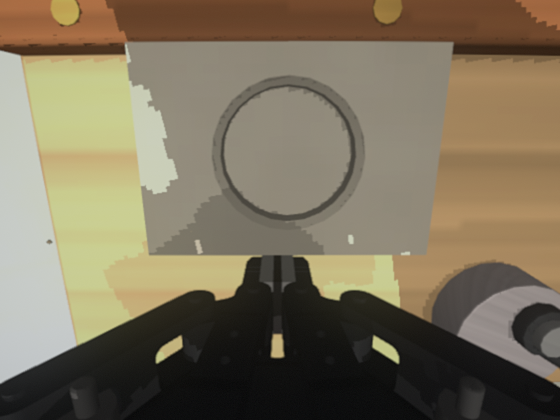

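Emit:
move_arm(increments=[[1,0,0,0,0,0,0],[2,0,0,0,0,0,0],[3,0,0,0,0,0,0],[4,0,0,0,0,0,0],[4,0,0,0,0,0,0],[4,0,0,0,0,0,0],[4,0,0,0,0,0,0],[4,0,0,0,0,0,0]])

```text
time_s: 11.85
position: [0.5819, 0.0855, 0.0099]
eef_rot: [3.14, 0.006, -0.18]
contact_force: [-9.9, 1.8, 6.5]
finger_gap: -0.001
```

```bash
python3 look.py 9
python3 - <<'E'
from h import *
im=np.load("w9.npz")
c=im["color"].astype(int); 
cv2.imwrite("pics/w9z.png",cv2.resize(im["color"][20:70,100:480],(760,200)))
E
```

```text
board [-14.5  40.4] z 0.0099 rot [ 3.14   0.006 -0.18 ] F [-10.4   1.1   5.2] q [-0.04  0.72 -0.24  1.8   0.26  0.66 -2.19] crop off 201 176
```

View pics/w9.png

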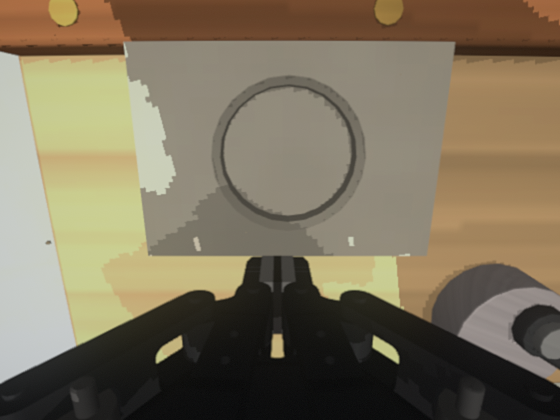

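Emit:
move_arm(increments=[[-15,0,0,0,0,0,0],[-25,0,-20,0,0,0,0],[-25,-15,-60,0,0,0,0],[0,-45,-70,0,0,0,0],[30,-75,-70,0,0,0,0],[53,-92,-60,0,0,0,0],[53,-92,-40,0,0,0,0],[53,-92,-40,0,0,0,0]])

```text
time_s: 12.95
position: [0.6519, 0.1646, 0.0481]
eef_rot: [3.139, 0.004, -0.181]
contact_force: [-0.1, 0.0, 0.4]
finger_gap: 0.002
```

```bash
python3 look.py 10
```

```text
board [ 41.  130.9] z 0.0493 rot [ 3.14e+00  2.00e-03 -1.82e-01] F [-0.1  0.2  0.2] q [-0.15  0.78 -0.25  1.55  0.24  0.85 -2.24] crop off 159 170
```

View pics/w10.png

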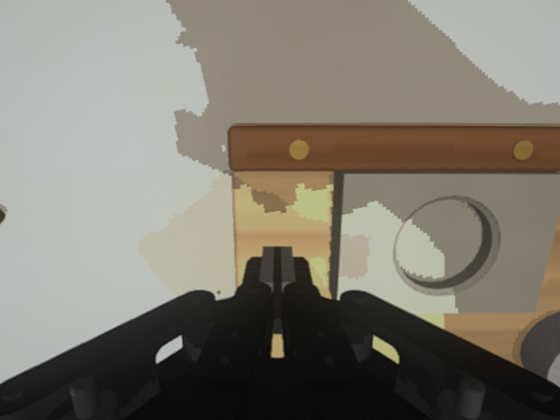

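View pics/s10.png

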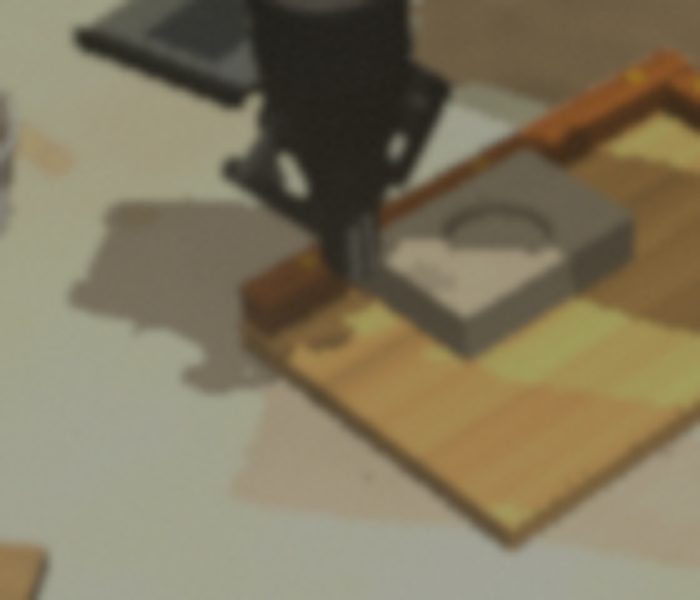

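Emit:
move_arm(increments=[[0,0,15,0,0,0,0],[0,0,30,0,0,0,0],[0,0,37,0,0,0,0],[0,0,39,0,0,0,0],[0,8,39,0,0,0,0],[0,16,39,0,0,0,0],[0,23,39,0,0,0,0],[0,30,39,0,0,0,0]])

```text
time_s: 14.05
position: [0.6488, 0.1364, 0.0119]
eef_rot: [-3.141, -0.001, -0.181]
contact_force: [0.7, 1.8, 0.3]
finger_gap: 0.001
```

```bash
python3 look.py 11
```

```text
board [ 42.5 100.9] z 0.0118 rot [ 3.141e+00 -1.000e-03 -1.820e-01] F [-0.1  0.4  0.1] q [-0.11  0.81 -0.24  1.59  0.25  0.77 -2.22] crop off 169 176
```

View pics/w11.png

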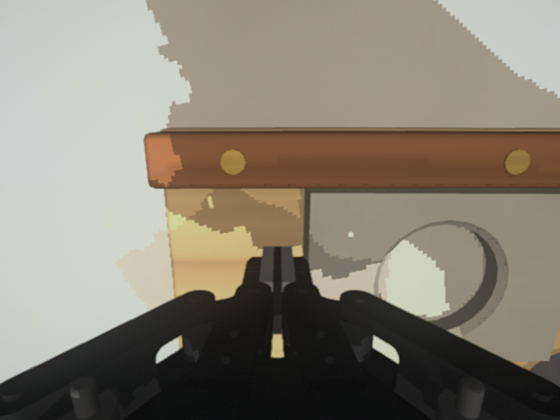

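Run:
```python
from h import *
im=np.load("w11.npz")
print(w2b(ray(im,[[305,200],[305,250]],.048)))
```

```text
[[76.57974486 90.1781103 ]
 [54.06656502 89.7424408 ]]
```

Emit:
move_arm(increments=[[0,9,0,0,0,0,0],[0,19,0,0,0,0,0],[0,29,0,0,0,0,0],[0,39,0,0,0,0,0],[0,49,0,0,0,0,0],[0,59,0,0,0,0,0],[0,67,0,0,0,0,0],[0,72,0,0,0,0,0]])

```text
time_s: 15.15
position: [0.6355, 0.0649, 0.0114]
eef_rot: [3.141, 0.0, -0.182]
contact_force: [0.6, 1.6, 0.6]
finger_gap: -0.003
```

```bash
python3 look.py 12
```

```text
board [41.9 28.8] z 0.0114 rot [ 3.141  0.    -0.182] F [-0.4  1.   0.5] q [-0.    0.78 -0.25  1.66  0.26  0.73 -2.13] crop off 189 164
```

View pics/w12.png

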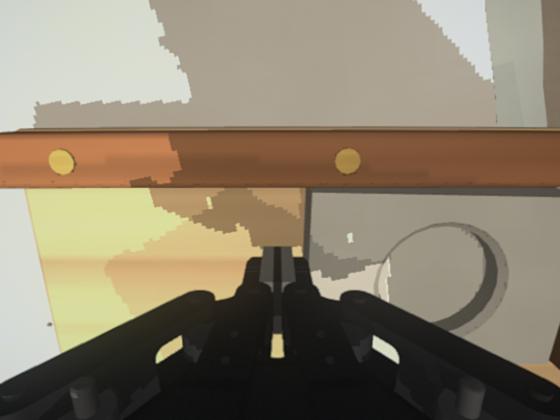

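Emit:
move_arm(increments=[[0,5,0,0,0,0,0],[0,10,0,0,0,0,0],[0,15,0,0,0,0,0],[0,19,0,0,0,0,0],[0,22,0,0,0,0,0],[0,24,0,0,0,0,0],[0,26,0,0,0,0,0],[0,26,0,0,0,0,0]])

```text
time_s: 16.25
position: [0.6309, 0.0397, 0.0115]
eef_rot: [3.141, 0.0, -0.181]
contact_force: [0.9, -0.0, -0.3]
finger_gap: -0.005
```

```bash
python3 look.py 13
```

```text
board [41.8  4. ] z 0.0115 rot [ 3.141  0.    -0.181] F [ 0.5 -0.5  0.2] q [ 0.04  0.77 -0.25  1.68  0.26  0.72 -2.09] crop off 196 160
```

View pics/w13.png

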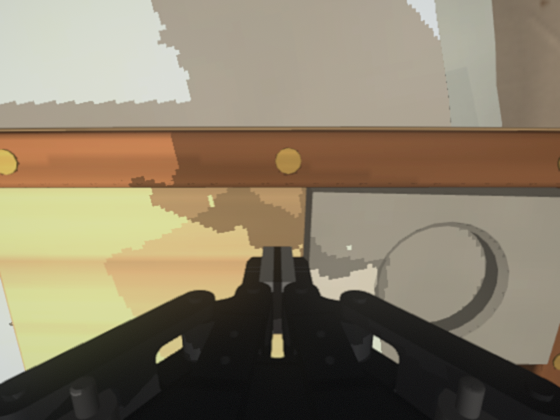

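View pics/s13.png

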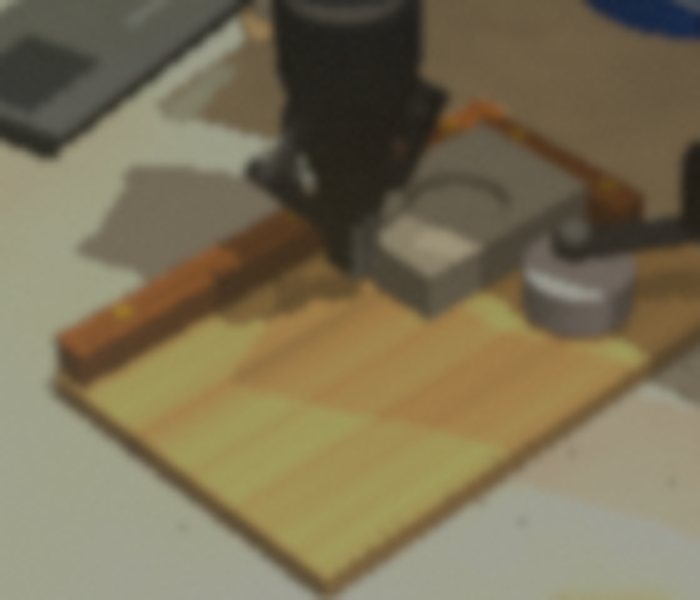

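Nearly at the stop (few mm left). Press on.

Emit:
move_arm(increments=[[0,2,0,0,0,0,0],[0,3,0,0,0,0,0],[0,4,0,0,0,0,0],[0,5,0,0,0,0,0],[0,6,0,0,0,0,0],[0,6,0,0,0,0,0],[0,6,0,0,0,0,0],[0,6,0,0,0,0,0]])

```text
time_s: 17.35
position: [0.6296, 0.0391, 0.0117]
eef_rot: [-3.136, 0.001, -0.178]
contact_force: [-1.0, 9.3, 0.3]
finger_gap: 0.0
```

```bash
python3 look.py 14
```

```text
board [40.7  3.2] z 0.0117 rot [-3.136e+00  1.000e-03 -1.780e-01] F [-0.1 10.4 -0.7] q [ 0.05  0.77 -0.25  1.69  0.26  0.72 -2.08] crop off 196 160
```

View pics/w14.png

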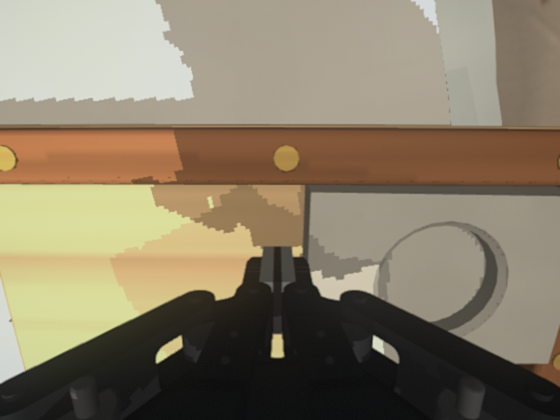

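Emit:
move_arm(increments=[[0,-8,0,0,0,0,0],[0,-15,0,0,0,0,0],[0,-15,-40,0,0,0,0],[0,0,-80,0,0,0,0],[-40,30,-110,0,0,0,0],[-80,60,-120,0,0,0,0],[-90,60,-120,0,0,0,0],[-90,60,-120,0,0,0,0]])

```text
time_s: 18.45
position: [0.5306, -0.0086, 0.1317]
eef_rot: [3.142, -0.001, -0.181]
contact_force: [0.4, 0.4, 0.1]
finger_gap: 0.003
```

```bash
python3 look.py 15
```

```text
board [-47.6 -60.7] z 0.1315 rot [-3.141e+00 -1.000e-03 -1.810e-01] F [-0.4 -0.1 -0.4] q [ 0.18  0.46 -0.31  1.9   0.19  0.81 -1.99] crop off 238 127
```

View pics/w15.png

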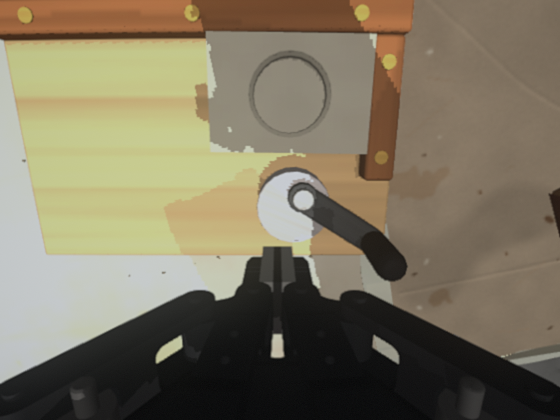

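Run:
```python
from h import *
im=np.load("w15.npz"); B=lambda p,z: w2b(ray(im,p,z)).round(1).tolist()
print("mould",B([[207,31],[377,33],[369,154],[210,151]],.048))
print("fence",B([[10,37],[372,30]],.042),"stop",B([[376,36],[361,178]],.042))
print("bench hole", B([[303,200]],.056),"handle",B([[395,262]],.105))
a=cv2.resize(im["color"][10:60,190:400],None,fx=3.8,fy=5,interpolation=cv2.INTER_CUBIC)
b=cv2.resize(im["color"][130:170,190:400],None,fx=3.8,fy=5,interpolation=cv2.INTER_CUBIC)
cv2.imwrite("pics/z15.png",np.vstack([a,b]))
```

```text
mould [[78.6, -10.9], [77.2, -130.4], [-7.6, -130.7], [-5.0, -8.4]]
fence [[78.0, 135.0], [80.5, -128.3]] stop [[76.6, -131.5], [-27.4, -127.3]]
bench hole [[-42.0, -79.8]] handle [[-71.5, -136.8]]
```

View pics/z15.png

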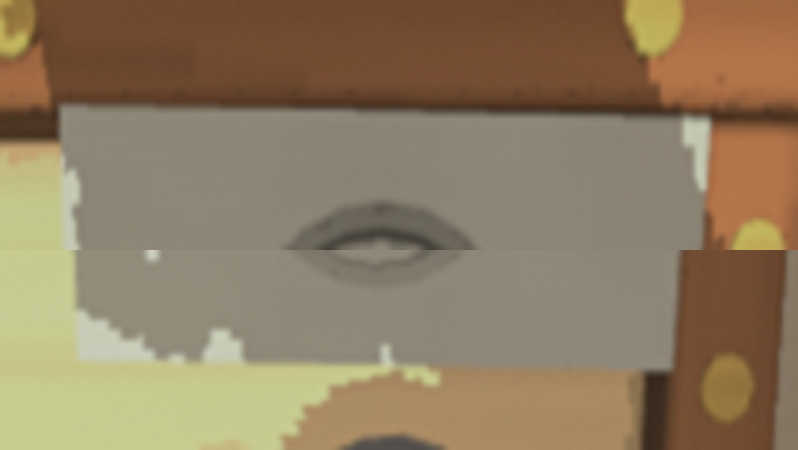

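Emit:
move_arm(increments=[[40,4,0,0,0,0,0],[80,9,20,0,0,0,0],[84,9,60,0,0,0,0],[84,9,85,0,0,0,0],[84,9,97,0,0,0,0],[84,9,103,0,0,0,0],[84,9,107,0,0,0,0],[84,9,107,0,0,0,0]])

```text
time_s: 19.55
position: [0.612, -0.0326, 0.025]
eef_rot: [-3.141, -0.001, -0.181]
contact_force: [-0.1, 0.4, -1.0]
finger_gap: 0.002
```

```bash
python3 look.py 16
```

```text
board [ 36.2 -70.6] z 0.0252 rot [-3.141e+00 -1.000e-03 -1.810e-01] F [-0.  -0.1  0.3] q [ 0.16  0.73 -0.25  1.74  0.25  0.71 -1.98] crop off 217 145
```

View pics/w16.png

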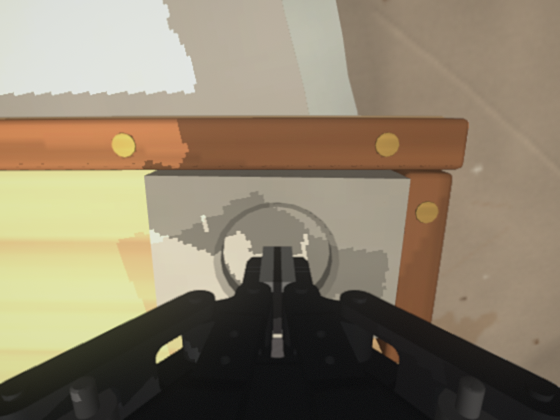

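View pics/s16.png

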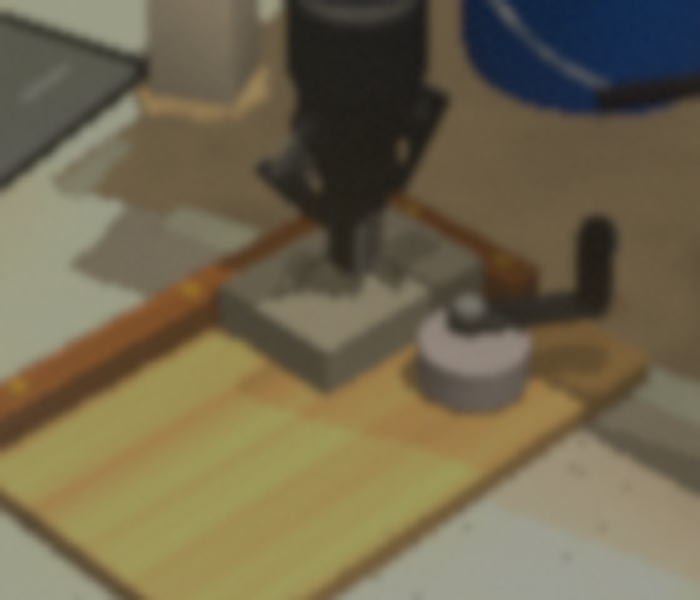

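Emit:
move_arm(increments=[[0,0,2,0,0,0,0],[0,0,4,0,0,0,0],[5,0,5,0,0,0,0],[9,0,5,0,0,0,0],[12,0,5,0,0,0,0],[14,0,5,0,0,0,0],[15,0,5,0,0,0,0],[16,0,5,0,0,0,0]])

```text
time_s: 20.65
position: [0.6272, -0.0355, 0.0194]
eef_rot: [3.142, 0.0, -0.181]
contact_force: [-0.2, -0.1, -0.2]
finger_gap: -0.001
```

Emit:
move_arm(increments=[[1,0,0,0,0,0,0],[2,0,0,0,0,0,0],[3,0,0,0,0,0,0],[4,0,0,0,0,0,0],[5,0,0,0,0,0,0],[6,0,0,0,0,0,0],[6,0,0,0,0,0,0],[6,0,0,0,0,0,0]])

```text
time_s: 21.65
position: [0.6306, -0.0361, 0.0191]
eef_rot: [3.141, 0.005, -0.181]
contact_force: [-8.6, 1.5, 6.5]
finger_gap: 0.001
```

```bash
python3 look.py 17
```

```text
board [ 55.  -70.7] z 0.0191 rot [ 3.141  0.005 -0.181] F [-8.6  0.8  5.8] q [ 0.16  0.76 -0.25  1.68  0.25  0.74 -1.96] crop off 212 144
```

View pics/w17.png

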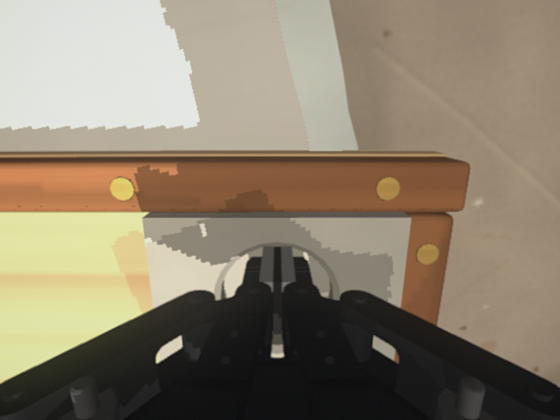

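Emit:
move_arm(increments=[[-8,0,0,0,0,0,0],[-16,0,0,0,0,0,0],[-21,0,0,0,0,0,0],[-21,5,0,0,0,0,0],[-21,10,0,0,0,0,0],[-21,14,0,0,0,0,0],[-21,16,0,0,0,0,0],[-21,17,0,0,0,0,0]])

```text
time_s: 22.75
position: [0.6095, -0.0497, 0.0195]
eef_rot: [-3.141, -0.0, -0.181]
contact_force: [0.1, 0.0, 0.6]
finger_gap: 0.001
```

Emit:
move_arm(increments=[[0,1,0,0,0,0,0],[0,2,0,0,0,0,0],[0,3,0,0,0,0,0],[0,4,0,0,0,0,0],[0,4,0,0,0,0,0],[0,4,0,0,0,0,0],[0,4,0,0,0,0,0],[0,4,0,0,0,0,0]])

```text
time_s: 23.75
position: [0.609, -0.0513, 0.0195]
eef_rot: [-3.139, -0.0, -0.18]
contact_force: [0.6, 5.9, -1.2]
finger_gap: 0.001
```

```bash
python3 look.py 18
```

```text
board [ 36.5 -89.4] z 0.0195 rot [-3.139 -0.    -0.18 ] F [ 0.4  6.2 -0.6] q [ 0.19  0.73 -0.25  1.74  0.26  0.7  -1.95] crop off 221 144
```

View pics/w18.png

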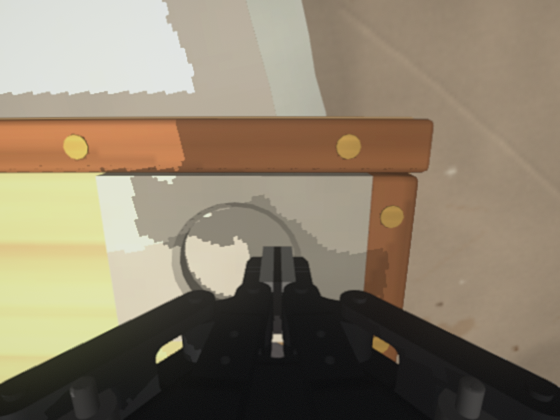

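Run:
```python
from h import *
im=np.load("w4.npz"); T=im["camera_from_world"]; P=np.array([.52210377,.09349907,.04841477])
for u,v in [(200,296),(355,296),(180,300),(375,300),(255,265),(255,280),(245,290),(310,290),(100,340)]:
    d=float(im["range_z"][v,u]); n=cv2.undistortPoints(np.array([[[u,v]]],float),K(im),np.array(im["dist_coeffs"],float))[0,0]
    X=T[:3,:3].T@(np.array([n[0]*d,n[1]*d,d])-T[:3,3]); print(u,v,round(d,3),(w2b(X)-w2b(P)).round(1),((X[2]-P[2])*1000).round(1))
c=[0.609,-0.0513,.0195,-.18]
p=b2w(-40,-165); print(p,inc(c,[*p,.15,.838]))
```

```text
200 296 0.103 [13.  25.5] 76.0
355 296 0.103 [ 12.9 -23.7] 76.1
180 300 0.104 [11.4 32.2] 75.6
375 300 0.103 [ 11.7 -30.1] 76.6
255 265 0.139 [ 6.4 10.5] 39.9
255 280 0.127 [6.2 9.7] 52.9
245 290 0.108 [12.  11.8] 70.5
310 290 0.109 [ 11.6 -10.1] 70.0
100 340 0.084 [11.6 47.6] 95.5
[ 0.52033921 -0.11207619] [ -76.348   75.667 -130.5     -1.018]
```

Emit:
move_arm(increments=[[0,-8,0,0,0,0,0],[0,-8,-30,0,0,0,0],[0,-8,-80,0,0,-0.1,0],[-20,10,-120,0,0,-0.25,0],[-50,40,-130,0,0,-0.4,0],[-76,70,-130,0,0,-0.55,0],[-76,72,-130,0,0,-0.7,0],[-76,72,-130,0,0,-0.85,0]])

```text
time_s: 24.85
position: [0.5204, -0.1122, 0.1497]
eef_rot: [3.141, 0.001, 0.672]
contact_force: [0.1, -0.9, 0.4]
finger_gap: -0.001
```

```bash
python3 look.py 19
```

```text
board [ -39.8 -164.7] z 0.1496 rot [3.141e+00 1.000e-03 6.780e-01] F [-0.6  0.2  0.9] q [ 0.53  0.46 -0.51  1.88  0.29  0.87 -1.02] crop off 263 104
```

View pics/w19.png

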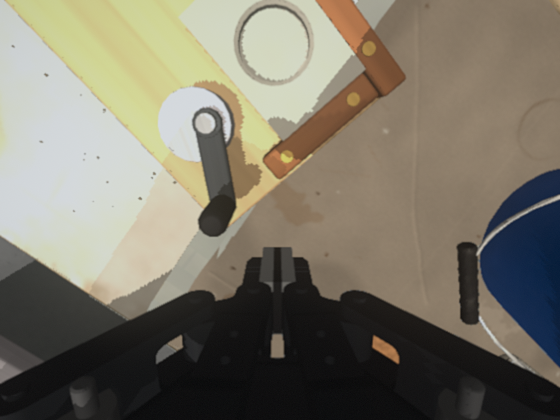

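```bash
cat >> h.py <<'E'
def arc(thdeg,back,lag=0,z=.05,r=68):
    t=np.radians(thdeg); p=np.array([-40,-80])+r*np.array([np.cos(t),np.sin(t)])+back*np.array([-np.sin(t),np.cos(t)])
    yaw=np.radians(thdeg-180+lag)+YB
    return [*b2w(*p),z,yaw]
E
python3 - <<'E'
from h import *
im=np.load("w19.npz"); 
for px in ([213,220],[214,217]):
    h=w2b(ray(im,[px],.105))[0]; d=h-[-40,-80]; print(h,np.hypot(*d),np.degrees(np.arctan2(d[1],d[0]))%360)
c=[0.5204,-.1122,.1497,.672]
print(arc(238,45),inc(c,arc(238,45)))
E
```

```text
[ -73.66498344 -134.93568571] 64.43027762497884 238.49973314884215
[ -71.64356601 -133.83057378] 62.44234095477493 239.55144139281055
[np.float64(0.5230520742168225), np.float64(-0.10902299670162523), 0.05, np.float64(0.8337909661567112)] [ 4.053 -0.835 99.7   -0.162]
```

Handle at about 238°. Descend behind it.

Emit:
move_arm(increments=[[4,0,20,0,0,-0.1,0],[4,0,50,0,0,-0.16,0],[4,0,75,0,0,-0.16,0],[4,0,92,0,0,-0.16,0],[4,0,98,0,0,-0.16,0],[4,0,100,0,0,-0.16,0],[4,0,100,0,0,-0.16,0],[4,0,100,0,0,-0.16,0]])

```text
time_s: 25.95
position: [0.5246, -0.1083, 0.0501]
eef_rot: [3.141, -0.001, 0.829]
contact_force: [-0.2, -0.5, 0.9]
finger_gap: 0.003
```

```bash
python3 look.py 20
python3 - <<'E'
from h import *
o=cur(); c=[*o["position"],o["eef_rot"][2]]
for th,b,l in [(238,40,0),(238,30,0),(238,24,0),(235,22,0),(230,22,0),(225,22,0),(220,22,0),(215,22,0)]: print(th,b,inc(c,arc(th,b,l)))
E
```

```text
board [ -36.5 -160.5] z 0.05 rot [ 3.141 -0.     0.829] F [ 1.  -0.2  0.2] q [ 0.48  0.62 -0.47  1.92  0.43  0.69 -0.99] crop off 259 135
238 40 [-1.515e+00 -5.508e+00 -7.500e-02 -5.000e-03]
238 30 [-1.5670e+00 -1.5508e+01 -7.5000e-02 -5.0000e-03]
238 24 [-1.5980e+00 -2.1508e+01 -7.5000e-02 -5.0000e-03]
235 22 [ -2.686 -27.091  -0.075   0.047]
230 22 [ -4.059 -33.173  -0.075   0.134]
225 22 [ -4.897 -39.352  -0.075   0.222]
220 22 [ -5.194 -45.58   -0.075   0.309]
215 22 [ -4.946 -51.81   -0.075   0.396]
```

View pics/s20.png

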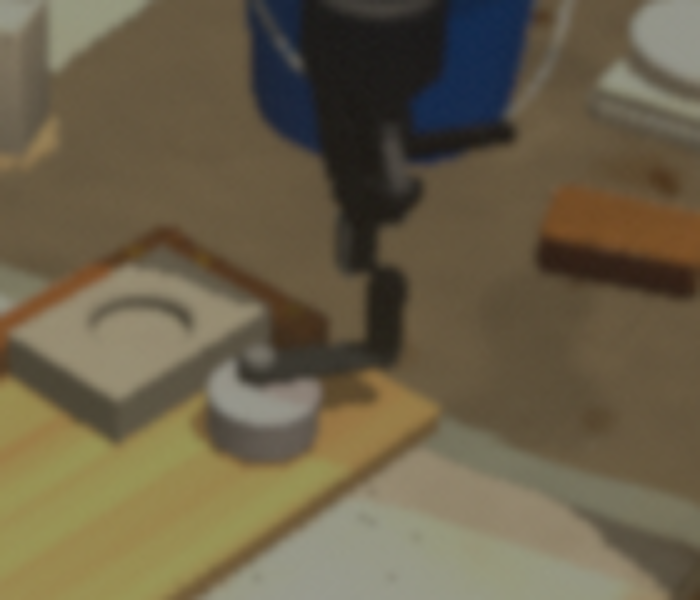

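View pics/w20.png

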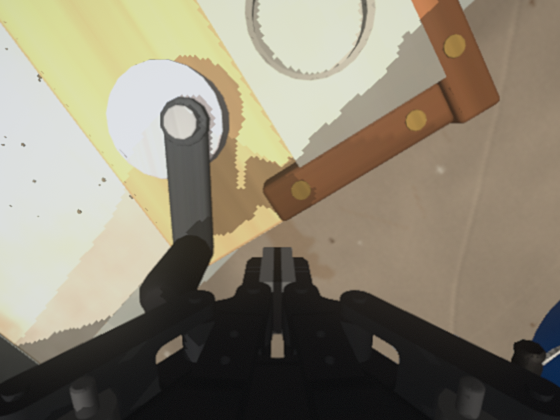

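Emit:
move_arm(increments=[[-1,-5,5,0,0,0,0],[-2,-12,5,0,0,0,0],[-2,-18,5,0,0,0,0],[-2,-22,5,0,0,0,0],[-3,-27,5,0,0,0.05,0],[-4,-33,5,0,0,0.13,0],[-5,-39,5,0,0,0.22,0],[-5,-46,5,0,0,0.31,0]])

```text
time_s: 27.05
position: [0.4868, -0.0816, 0.0446]
eef_rot: [3.14, 0.0, 0.515]
contact_force: [-0.1, -2.7, -1.2]
finger_gap: 0.003
```

```bash
python3 look.py 21
python3 - <<'E'
from h import *
o=cur(); c=[*o["position"],o["eef_rot"][2]]
for th in (215,210,205,200,195,190,185,180): print(th,inc(c,arc(th,22,0,.045)))
E
```

```text
board [ -79.3 -140.1] z 0.0445 rot [3.141e+00 1.000e-03 5.130e-01] F [-0.6 -1.5 -1.5] q [ 0.39  0.57 -0.39  2.04  0.37  0.61 -1.31] crop off 266 147
215 [-1.129 -5.021 -0.416  0.086]
210 [ -2.264 -11.152  -0.416   0.174]
205 [ -2.86  -17.359  -0.416   0.261]
200 [ -2.913 -23.593  -0.416   0.348]
195 [ -2.422 -29.809  -0.416   0.435]
190 [ -1.392 -35.958  -0.416   0.523]
185 [  0.171 -41.994  -0.416   0.61 ]
180 [  2.253 -47.871  -0.416   0.697]
```

View pics/s21.png

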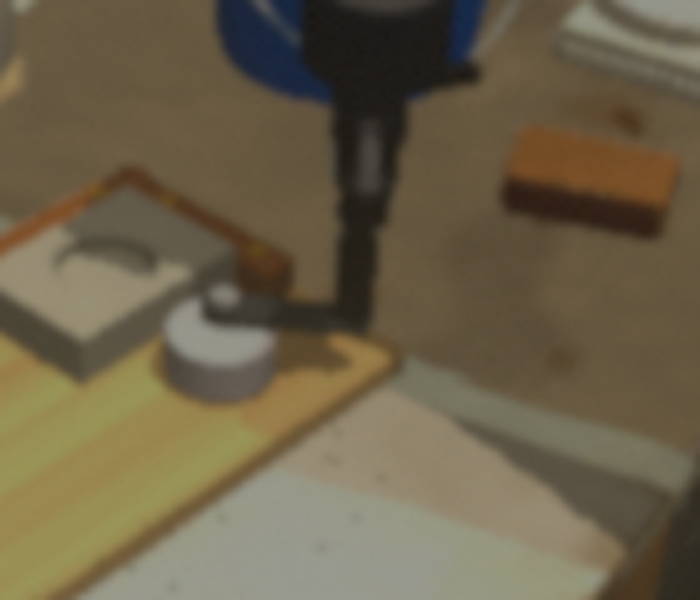

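View pics/w21.png

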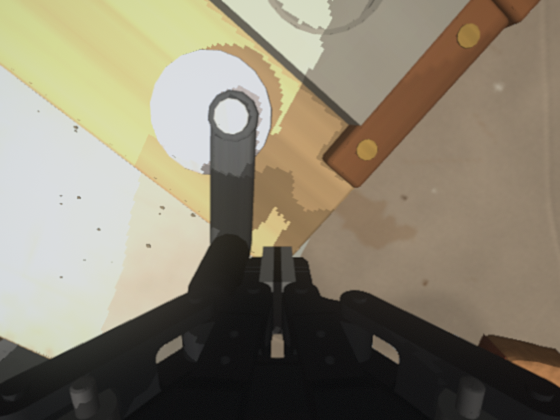

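Emit:
move_arm(increments=[[-1,-5,0,0,0,0.08,0],[-2,-11,0,0,0,0.17,0],[-3,-17,0,0,0,0.26,0],[-3,-24,0,0,0,0.35,0],[-3,-30,0,0,0,0.43,0],[-2,-36,0,0,0,0.52,0],[0,-42,0,0,0,0.61,0],[2,-48,0,0,0,0.7,0]])

```text
time_s: 28.15
position: [0.4648, -0.0385, 0.0446]
eef_rot: [3.141, -0.0, -0.182]
contact_force: [0.7, -2.0, 0.6]
finger_gap: 0.002
```

```bash
python3 look.py 22
python3 - <<'E'
from h import *
o=cur(); c=[*o["position"],o["eef_rot"][2]]
for th,l in ((180,0),(177,0),(174,1),(171,2),(168,3),(165,4),(162,5),(159,6),(156,7)): print(th,inc(c,arc(th,22,l,.045)))
E
```

```text
board [-107.9 -101.3] z 0.0446 rot [-3.141 -0.    -0.185] F [ 0.2 -0.5  0.1] q [ 0.16  0.51 -0.22  2.11  0.2   0.54 -1.96] crop off 265 158
180 [-0.282  0.45  -0.402 -0.001]
177 [-1.343 -3.139 -0.402  0.052]
174 [-2.214 -6.778 -0.402  0.087]
171 [ -2.894 -10.457  -0.402   0.122]
168 [ -3.38  -14.167  -0.402   0.156]
165 [ -3.671 -17.897  -0.402   0.191]
162 [ -3.767 -21.638  -0.402   0.226]
159 [ -3.666 -25.378  -0.402   0.261]
156 [ -3.371 -29.108  -0.402   0.296]
```

View pics/w22.png

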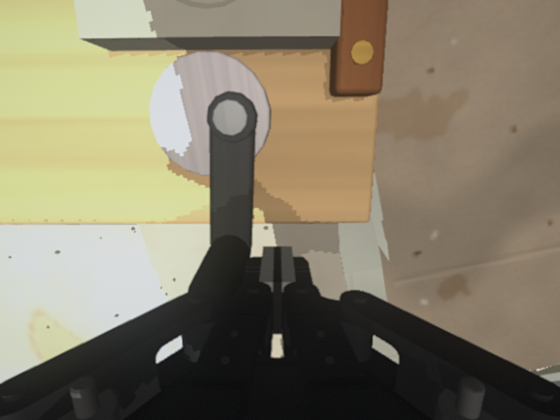

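Emit:
move_arm(increments=[[-1,-3,0,0,0,0.05,0],[-2,-7,0,0,0,0.09,0],[-3,-10,0,0,0,0.12,0],[-3,-14,0,0,0,0.16,0],[-4,-17,0,0,0,0.19,0],[-4,-20,0,0,0,0.21,0],[-4,-22,0,0,0,0.23,0],[-4,-24,0,0,0,0.25,0]])

```text
time_s: 29.25
position: [0.4652, -0.0138, 0.0445]
eef_rot: [3.141, 0.0, -0.432]
contact_force: [0.8, -2.0, 0.2]
finger_gap: -0.001
```

```bash
python3 look.py 23
python3 - <<'E'
from h import *
o=cur(); c=[*o["position"],o["eef_rot"][2]]
for th,l in ((160,6),(158,6),(156,7),(154,7),(152,8),(150,8),(148,9),(146,9),(144,10)): print(th,inc(c,arc(th,22,l,.045)))
E
```

```text
board [-111.8  -77.7] z 0.0445 rot [-3.142  0.    -0.433] F [ 0.3 -2.2 -0.4] q [ 0.06  0.51 -0.15  2.12  0.14  0.53 -2.2 ] crop off 260 162
160 [ 0.314 -0.387 -0.561 -0.008]
158 [-0.179 -2.833 -0.561  0.027]
156 [-0.587 -5.294 -0.561  0.044]
154 [-0.909 -7.768 -0.561  0.079]
152 [ -1.144 -10.251  -0.561   0.096]
150 [ -1.292 -12.742  -0.561   0.131]
148 [ -1.354 -15.235  -0.561   0.149]
146 [ -1.328 -17.73   -0.561   0.184]
144 [ -1.215 -20.222  -0.561   0.201]
```

View pics/w23.png

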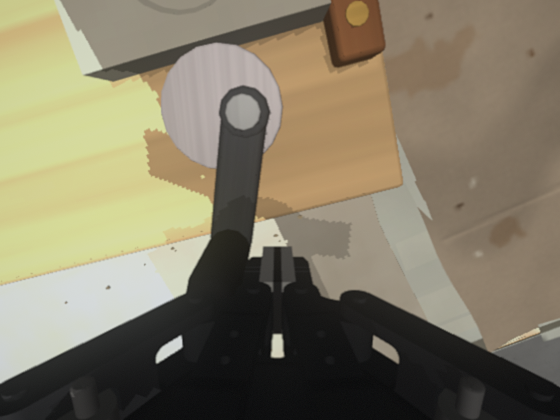

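Handle ~160° and the lobe is just short of the mould. Continue slowly to ~152°.

Emit:
move_arm(increments=[[0,-1,0,0,0,0,0],[0,-3,0,0,0,0.02,0],[-1,-4,0,0,0,0.03,0],[-1,-5,0,0,0,0.04,0],[-1,-6,0,0,0,0.06,0],[-1,-7,0,0,0,0.07,0],[-1,-8,0,0,0,0.08,0],[-1,-9,0,0,0,0.08,0]])

```text
time_s: 30.35
position: [0.4678, -0.005, 0.0444]
eef_rot: [3.141, 0.0, -0.511]
contact_force: [-1.9, -1.8, 1.0]
finger_gap: 0.003
```

```bash
python3 look.py 24
```

```text
board [-110.6  -68.8] z 0.0444 rot [ 3.142  0.    -0.511] F [-2.2 -1.6  0.7] q [ 0.02  0.51 -0.13  2.11  0.12  0.53 -2.28] crop off 257 164
```

View pics/w24.png

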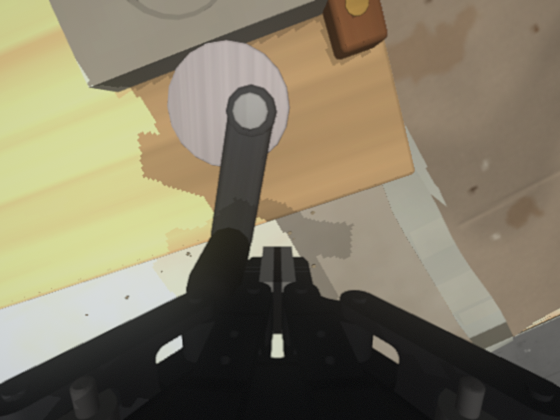

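Emit:
move_arm(increments=[[0,-1,0,0,0,0,0],[0,-1,0,0,0,0.01,0],[0,-2,0,0,0,0.02,0],[0,-3,0,0,0,0.03,0],[0,-4,0,0,0,0.04,0],[0,-4,0,0,0,0.04,0],[0,-4,0,0,0,0.04,0],[0,-4,0,0,0,0.04,0]])

```text
time_s: 31.45
position: [0.4683, -0.0031, 0.0443]
eef_rot: [3.139, 0.002, -0.553]
contact_force: [-6.6, -6.2, 5.2]
finger_gap: 0.001
```

```bash
python3 look.py 25
```

```text
board [-110.6  -67. ] z 0.0443 rot [ 3.139e+00  2.000e-03 -5.530e-01] F [-6.5 -5.9  4.9] q [ 0.01  0.51 -0.12  2.11  0.12  0.54 -2.32] crop off 257 164
```

Emit:
move_arm(increments=[[0,-1,0,0,0,0,0],[0,-1,0,0,0,0,0],[0,-2,0,0,0,0,0],[0,-2,0,0,0,0,0],[0,-3,0,0,0,0,0],[0,-3,0,0,0,0,0],[0,-3,0,0,0,0,0],[0,-3,0,0,0,0,0]])

```text
time_s: 32.55
position: [0.4685, -0.0024, 0.0442]
eef_rot: [3.135, 0.003, -0.554]
contact_force: [-9.9, -10.2, 9.8]
finger_gap: -0.003
```

```bash
python3 look.py 26
```

```text
board [-110.5  -66.2] z 0.0442 rot [ 3.135e+00  3.000e-03 -5.540e-01] F [-9.2 -9.9 10.5] q [ 0.    0.51 -0.12  2.1   0.12  0.54 -2.33] crop off 257 164
```

View pics/w26.png

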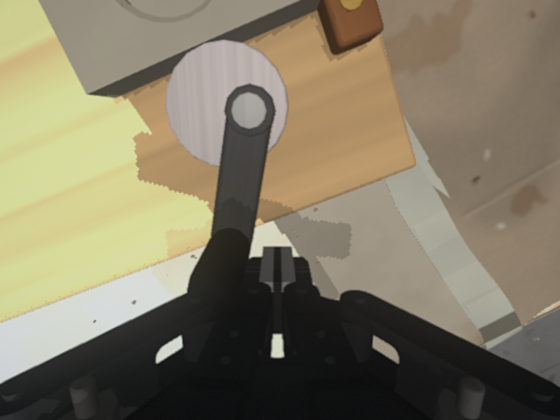

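Emit:
move_arm(increments=[[0,4,0,0,0,0,0],[0,10,0,0,0,0,0],[0,20,0,0,0,0,0],[0,30,0,0,0,0,0],[0,30,-40,0,0,-0.1,0],[0,30,-80,0,0,-0.2,0],[-5,30,-110,0,0,-0.3,0],[-5,30,-120,0,0,-0.37,0]])

```text
time_s: 33.65
position: [0.4523, -0.0224, 0.1663]
eef_rot: [-3.141, -0.003, -0.179]
contact_force: [-0.3, -0.1, 0.8]
finger_gap: -0.005
```

```bash
python3 look.py 27
python3 - <<'E'
from h import *
from workcell import get_image
t=get_image("top"); cv2.imwrite("pics/t27.png",cv2.resize(t["color"][150:280,205:365],None,fx=4.6,fy=4.6,interpolation=cv2.INTER_CUBIC)); np.savez("t27.npz",**t)
E
```

```text
board [-122.5  -88.8] z 0.1667 rot [-3.141 -0.004 -0.177] F [ 0.7 -0.2  1. ] q [ 0.17  0.27 -0.26  2.07  0.1   0.81 -1.89] crop off 269 123
```

View pics/w27.png

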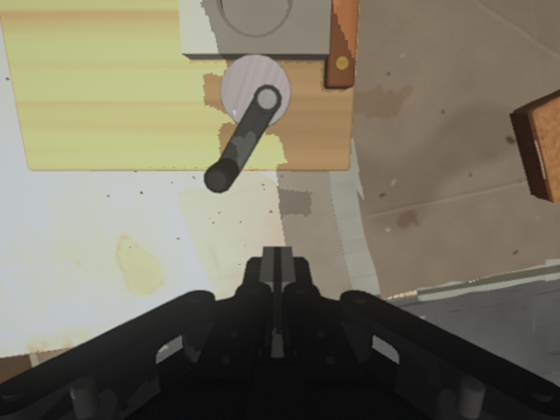

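View pics/t27.png

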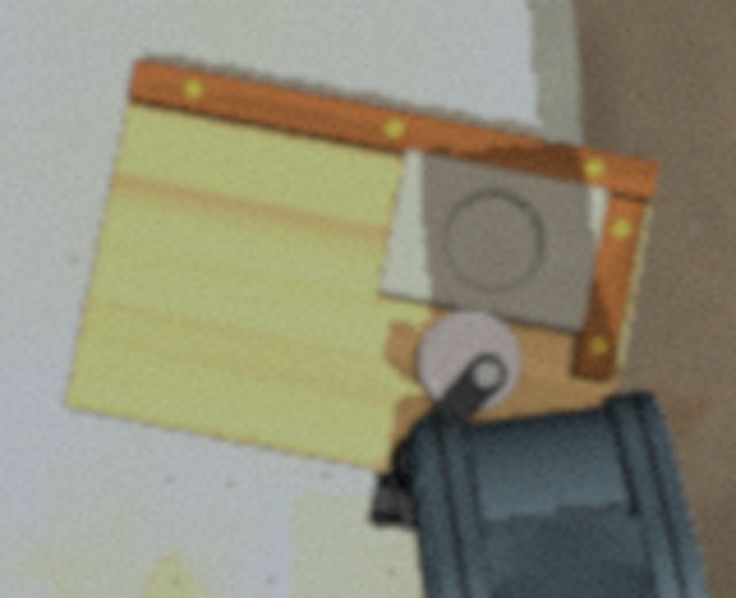

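Emit:
move_arm(increments=[[0,0,-10,0,0,0,0],[15,0,-20,0,0,0,0],[30,0,-20,0,0,0,0],[45,0,-20,0,0,0,0],[60,0,-20,0,0,0,0],[70,0,-20,0,0,0,0],[70,0,-20,0,0,0,0],[70,0,-20,0,0,0,0]])

```text
time_s: 34.8
position: [0.5199, -0.0346, 0.1842]
eef_rot: [3.141, 0.001, -0.181]
contact_force: [-0.8, -0.3, 0.1]
finger_gap: 0.001
```

```bash
python3 look.py 28
python3 - <<'E'
from h import *
im=np.load("w28.npz"); cv2.imwrite("pics/w28z.png",cv2.resize(im["color"][0:260,130:430],None,fx=2.3,fy=2.3,interpolation=cv2.INTER_CUBIC))
E
```

```text
board [-54.2 -88.8] z 0.1844 rot [ 3.141e+00  1.000e-03 -1.810e-01] F [-0.6  0.4  0.4] q [ 0.17  0.36 -0.24  1.89  0.11  0.91 -1.87] crop off 249 106
```

View pics/w28z.png

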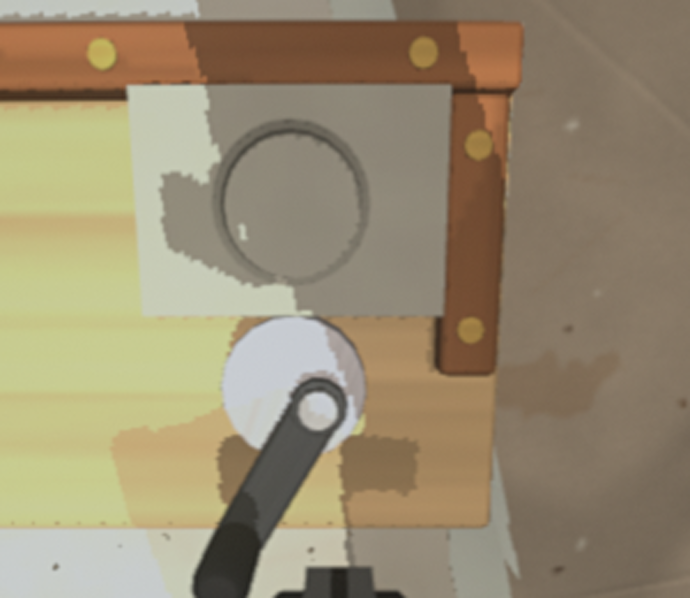

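Run:
```python
from h import *
im=np.load("w28.npz"); q=np.array([[128,85],[450,85],[443,317],[145,317]])/2.3+[130,0]
print(w2b(ray(im,q,.048)).round(1).tolist())
from workcell import sign_off
print(sign_off())
```

```text
[[79.6, -10.3], [79.1, -129.7], [-5.4, -129.9], [-5.0, -10.8]]
the job is handed in; nothing more can be done
None
```

The mould is home in the corner, clamped by the cam, and the job is handed in at about 35 s of the 72 s allowed.

**What I did**
- **Fence and stop:** I pushed the mould against the fence with the shut fingers, then slid it along to the end stop. After the slide it stood about 1–2 mm off the fence at the stop end. I reseated it from inside its cavity, first against the fence (about 9 N) and then against the stop (about 6 N).
- **Cam:** I pushed the handle round from 238° to about 151°, a turn of about 1.9 rad. The lobe locked on the mould with about 14 N across the handle, roughly 0.95 N m.
- **Hand-in:** I backed the arm off, so it was touching nothing.

**Last checks**
- The last wrist picture, read at the mould's top, puts its corners at x of about 79.4 and -5.2 mm and y of about -10.5 and -129.8 mm in the board's frame. Nominal is 80, -4, -10 and -130 mm, so this agrees within the 2 mm calibration.
- The mould looks square and closed up to the fence and the stop, and the lobe bears on its side.
- I did not measure the wax tin, sanding block and clay slab again at the end, but the arm worked clear of all three.

**What disagreed**
- The fingertips sit about 19 mm above the reported TCP when shut, and about 32 mm when open. My first push, with open fingers, passed over the mould without touching it. I allowed for this offset in all later moves.

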